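Mirror check of a gearbox drain plug

ROBOT

A 6-joint arm with a two-finger parallel gripper is mounted at the origin on the work surface. World frame = base frame: x ahead of the robot, y to its left, z up, the work surface at z = 0. Lengths are in m, angles in rad, forces in N, time in s.
With the tool pointing down it reaches from about 0.35 to 0.925 m from the base axis. Payload 6.4 kg.
Tool frame: the origin (TCP) lies at the very end of the fingers, on their centre line; the grasp point (between the pads) lies 19 mm behind it; z points along the fingers, y is the direction in which the jaws open and shut (so a half turn about z gives the same grasp; the last joint's range is limited). The gripper opens to 94 mm and grips with 3 to 60 N. Pads are 16 mm wide; open, the fingers measure 119 mm over their backs; the gripper's body (75 mm by 177 mm) begins 78 mm behind the grasp point.
Start: joints at [1.108, 0.245, 1.558, -0, 1.339, -0.174], TCP at [0.185, 0.623, 0.205] pointing down, gripper open.
Joint ranges: [-3.13, 3.13], [-1.02, 2.26], [0.13, 2.54], [-0.95, 4.09], [0.21, 2.88], [-2.74, 2.74]. Speed limits (rad/s): [2.57, 2.57, 3.14, 3.14, 3.14, 3.14].

INTERFACE

Orientations are given as [roll, pitch, yaw] about the fixed x, y, z axes, in that order (R = Rz(yaw) Ry(pitch) Rx(roll)).
In Python, from bench import arm gives the robot as it stands.
- The arm moves only by the tool step_arm, never from a script. Its argument "rows" is one flat list of numbers, 7 for each row, row after row: the shift along the tool's x, y, z in cm, then the turn, a rotation vector about the tool's x, y, z in degrees, then the closure in counts, from 0 (fully open) to 255 (shut). In form: [tx, ty, tz, wx, wy, wz, claw, tx, ty, tz, wx, wy, wz, claw, ...]. A call has exactly 5 rows; each row is the pose to reach, as a shift and turn from the pose measured when the call began, along the tool's axes at that moment; what a row does not reach only later rows make up. A row lasts 1/8 s, in which the tool goes at most 62.5 mm and 10.7 degrees, less where a joint would pass 70% of its speed; a pose out of reach is approached as far as the arm can. A call with a gripper value outside its range is refused whole. The fingers move at their own pace and stop on an object; "force" is the grip in N (left out, the last holds). Time passes only in rows, so rows that repeat a pose let the fingers close, or fill a call up. It gives the time, the measured TCP pose, the force and the opening at its end, in the units of the state.
- arm.get_obs(): the state, without advancing time (a new reading comes with each control period).
- arm.read_camera(name): name is "side" or "top"; returns (picture, depth): 384x512x3 uint8, red, green, blue; 384x512 float32, m along the optical axis (not along the pixel's ray), 0 where there is no reading.
- arm.camera_params(name): a dict with "fovy" (degrees; the focal length in pixels is half the picture's height over the tangent of half this angle, whatever the lens; pixels are square), "cx", "cy" (the principal point, pixels), "R" (3x3) and "t" (3): a world point X has camera coordinates R X + t. Camera axes: x right, y down, z forward; pixel columns grow to the right and rows downward; lengths in m; the calibration is good to about 2 mm. A picture is of the moment at which its call begins. camera_params takes no time and is no camera call.
- arm.job_done(): hands the job in, once; it reports no verdict.
The state is a dict: "time_s": time; "qpos": joint angles; "qd": joint speeds; "joint_efforts": joint torques, N m; "ee_pos": TCP position; "orientation": TCP orientation; "contact_force": force on the tool from outside, world axes, zero at the start; "moment": the same for the moment, N m; "opening": opening from 0.0 (shut) to 1.0 (fully open).
Only numpy, scipy, OpenCV 4.12 (cv2) and the standard library are available. Lean on these libraries where they do the work, as an engineer would, in place of code of your own. Each camera call takes 0.05 s, during which the arm holds its last target. There are 200 camera calls.

TASK

The drain plug under the white gearbox has to be checked for its red witness mark. Hang the orange work lamp by its wire eye on the peg beside the gearbox, light strip towards the gearbox, and let go of it; then pick up the inspection mirror and, without knocking it on anything, angle the glass in the free space under the plug so that the camera on the magnetic base sees the mark in the middle of the mirror. Finish while holding the mirror still in the air at that angle, touching nothing with it, the lamp still hanging and the other things on the bench left where they are.

Things in the scene. Friction and masses are not known exactly. Their poses are not given: they have to be found in the camera images.
- stand: Fixed white gearbox (x 100, y 130, z 122 mm, underside 170 mm above the bench) on a steel angle plate (90 mm wide, 304 mm high, 62 to 74 mm to +x) with a 12 mm foot plate (x -70 to 140, y -80 to 80 mm). Origin on the bench straight under the drain plug in the middle of the underside; z up. Lamp peg on the +y side. The space under the gearbox is open to -x, +y and -y.
- mark (a point): Red paint witness mark on the brass drain plug (22 mm across) on the gearbox's underside, 163 mm above the bench, facing straight down; hidden from above.
- peg (a point): Middle of the free part of the steel lamp peg, on its axis, 202 mm above the bench; axes as the stand's. The peg, 7 mm thick, points along +y and rises 3 degrees; its end, 36 mm further along +y, turns up 4 mm. Stop collar (24 mm across) 31 mm back along -y; behind it, 43 mm back, the 10 mm hanger bar runs along x at the same height. The gearbox side is 93 mm back.
- camera: Fixed small blue camera with black lens on a red magnetic base and steel post, 270 mm high. Origin on the bench straight under the drain plug, z up; the camera stands along its own -y (lens front 220 mm, post 285 mm from the origin, post 35 mm to its +x). It looks 30 degrees downward to the point 85 mm under the plug.
- lens (a point): Centre of the front of the camera's lens (28 mm across), 205 mm above the bench, 220 mm from the plug measured level.
- sight (a point): Imaginary point on the straight line from the mark to the lens, a quarter of the way from the mark. When the mirror's centre is about 85 mm straight under the mark, the glass must face this point squarely (its normal passes through it); then the angles from the glass to the mark and to the lens are equal.
- lamp_centre (a point): Orange LED work lamp, a slab 44 mm wide (its x), 26 mm thick (its y) and 90 mm high, with a steel wire eye on top, 118 mm in all, 0.12 to 0.2 kg; starts standing upright on the bench. This point is the middle of the slab, 45 mm above its foot. z up along the slab; the light strip is on the -y face.
- lamp_eye (a point): Centre of the lamp's wire eye, 103 mm above the lamp's foot; clear opening 19 mm across, wire 5 mm, the hole goes through along the lamp's y. Axes as the lamp's.
- mirror_handle (a point): Middle of the blue handle (130 mm long, 20 mm wide, 18 mm high) of an inspection mirror, 0.12 kg, 254 mm long in all, that starts lying flat on the bench, glass up. Axes: x along the stem towards the glass, y across the handle, z the way the glass faces.
- mirror_face (a point): Centre of the round mirror glass (52 mm across, in a 56 mm rim, 4 mm thick), 163 mm from the handle's middle along x and 2.5 mm along z; axes as the handle's, z is the glass's outward normal. The mirror is rigid: handle, thin stem and glass keep their angles.
- lamp: The orange work lamp; origin under its foot, axes as lamp_centre.
- mirror: The inspection mirror; origin on the underside of the handle's middle, axes as mirror_handle.
- mirror_end (a point): Butt end of the mirror's handle, on its axis, 65 mm from the handle's middle along -x; axes as the handle's.
- spanner: Bystander: steel open-ended spanner lying on the bench.
- grease_jar: Bystander: jar 66 mm across, 75 mm high, with a red cap; origin under its foot.
- handwheel: Bystander: black handwheel 124 mm across, 24 mm high, lying on the bench; origin at its centre, underneath.
Things that resemble listed ones, but are neither listed nor needed, are in the scene too. There is more than one size of the lamp; the job needs the middle-sized.

How it is judged:
On the way, in this order (a step that is already met when the one before it is completed fails the run):
1. the lamp hangs by its eye on the peg, light strip towards the gearbox, let go (x of lamp_eye in the frame of peg between -0.009 and 0.009 m and y of lamp_eye in the frame of peg between -0.035 and 0.032 m and z of lamp_eye in the frame of peg between -0.013 and 0 m and angle between lamp_centre's own z axis and vertical below 0.35 rad and y of mark in the frame of lamp_centre below -0.06 m and contact force between lamp and stand above 0.3 N and contact force between lamp and the fingers below 0.1 N and contact force between lamp and the arm below 0.1 N and linear speed of lamp below 0.05 m/s), for 0.2 s.
2. the held mirror shows the mark to the camera (x of sight in the frame of mirror_face between -0.018 and 0.018 m and y of sight in the frame of mirror_face between -0.018 and 0.018 m and z of sight in the frame of mirror_face above 0.04 m and distance between mirror_face and mark between 0.055 and 0.12 m and horizontal distance between mirror_face and mark below 0.04 m and height (world z) of each of mirror_face, mirror_handle above 0.03 m and height (world z) of mirror_end above 0.02 m and contact force between mirror and the fingers above 1 N and linear speed of mirror below 0.03 m/s and angular speed of mirror below 0.2 rad/s and contact force between mirror and stand below 0.2 N and contact force between mirror and camera below 0.2 N and contact force between mirror and lamp below 0.2 N), for 0.3 s.
At the end, for the whole second after the job is handed in: Lamp hangs at rest by its eye on the peg, strip to the gearbox, untouched; mirror held still in the air by the fingers alone, centre 55 to 120 mm from the mark, under 40 mm sideways of it, angled so the lens sees the mark within 18 mm of the mirror's middle both ways (about 9 degrees) (all of step 1 and all of step 2); the arm keeps its last pose, push and grip.
It fails at once if the spanner is shifted by more than 30 mm (distance of spanner from where it was at the start of the episode above 0.03 m).
It fails at once if the grease jar is shifted by more than 30 mm (distance of grease_jar from where it was at the start of the episode above 0.03 m).
It fails at once if the handwheel is shifted by more than 30 mm (distance of handwheel from where it was at the start of the episode above 0.03 m).
It fails at once if the mirror is knocked hard against the gearbox stand or the camera (contact force between mirror and stand above 20 N or contact force between mirror and camera above 20 N).
It also fails if it takes over 51 s, if anything falls off the work surface, if the arm or the gripper's body presses on something with over 40 N, if the wrist force passes 120 N, or if a joint passes its speed limit or range.

## Working session

There is one attempt and no reset: what is moved stays moved. The work goes in short steps, Python scripts to look and compute and a tool call to move; the robot and the scene stay as the last step left them, time stands still between calls to the robot, and variables do not carry over. Pictures are saved under pics/ and viewed, about 8 in all and at most 12, crops included, and the job is handed in when it is done.

Besides the shell and the picture viewer there is one more tool, called as name(argument=value, ...) on one line, values as JSON. step_arm: Moves the arm, as the interface text tells. Its arguments: {"type":"object","properties":{"rows":{"type":"array"},"force":{"type":"number"}},"required":["rows"]}

```bash
ls; mkdir -p pics; python3 - <<'E'
from bench import arm
import cv2,numpy as np
for n in("side","top"):
    p,d=arm.read_camera(n); cv2.imwrite(f"pics/{n}0.png",cv2.resize(p[:,:,::-1],None,fx=1.5,fy=1.5)); np.savez(f"{n}0.npz",p=p,d=d)
    c=arm.camera_params(n); print(n,c["fovy"],c["cx"],c["cy"],np.round(c["R"],3).tolist(),np.round(c["t"],3), "pos",np.round(-c["R"].T@c["t"],3))
print(arm.get_obs())
E
```

```text
pics
side 52.71373324093048 253.3662871095794 191.59720159367734 [[-0.924, -0.382, 0.021], [-0.259, 0.584, -0.769], [0.282, -0.716, -0.638]] [0.487 0.286 1.181] pos [0.191 0.865 0.963]
top 43.46323681992568 253.92969361356245 185.90987130095044 [[-0.026, -1.0, -0.009], [-0.997, 0.026, -0.079], [0.08, 0.007, -0.997]] [-0.017  0.556  1.583] pos [ 0.428 -0.043  1.622]
{'time_s': 0.1, 'qpos': array([ 1.10791469e+00,  2.45706036e-01,  1.55881749e+00,  5.39935326e-06,
        1.33873572e+00, -1.74122744e-01]), 'qd': array([-2.38350521e-04, -2.22261628e-03, -1.64939905e-03,  1.43728820e-03,
       -6.33468880e-05,  1.90331610e-03]), 'joint_efforts': array([ 1.24509799e-03, -4.16921318e+01, -3.15523481e+01,  6.87072775e-02,
        3.10259080e-02, -8.31250350e-05]), 'ee_pos': array([0.18486861, 0.62261725, 0.20452012]), 'orientation': array([-3.13995217e+00, -2.93900610e-04,  2.85283227e+00]), 'contact_force': array([ 0.42820779, -0.24991885,  0.28855758]), 'moment': array([0.03117478, 0.04307009, 0.02177446]), 'opening': 0.9951571785706883}
```

View pics/side0.png

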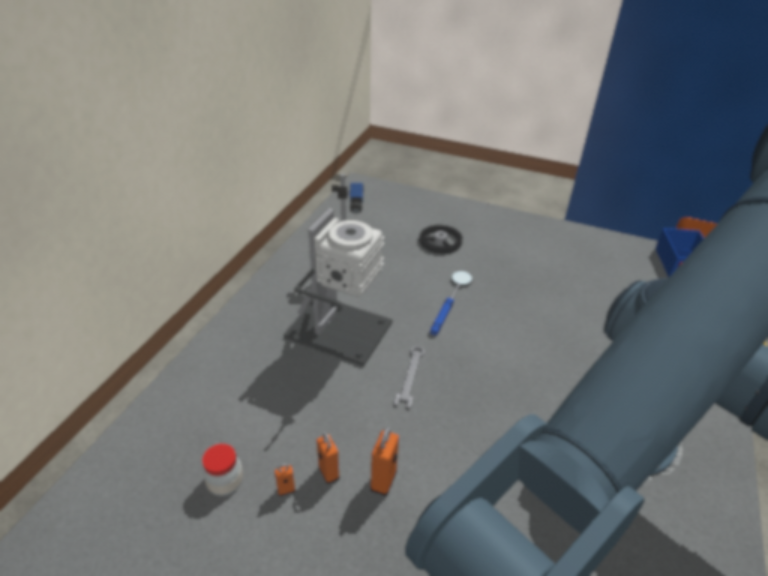

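View pics/top0.png

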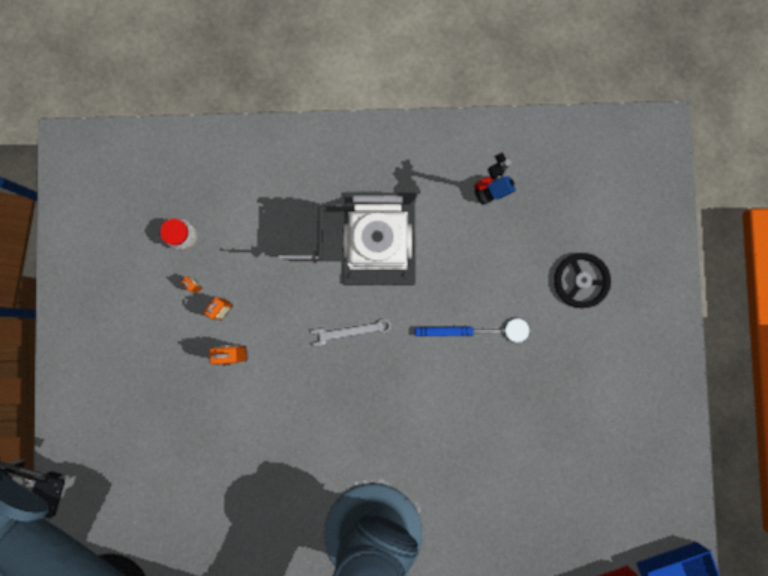

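The side and top views show three orange lamps, with the middle one at about (218,308) in the top view and (328,458) in the side view. The gearbox is at (377,237) in the top view, with its peg at about (300,258). The mirror lies at (415–530,330), the spanner at (350,332) and the camera at (490,190). Next I'll measure positions.

```bash
cat > h.py <<'E'
import numpy as np,cv2
from bench import arm
def cloud(n,d):
    c=arm.camera_params(n); f=192/np.tan(np.radians(c["fovy"]/2))
    v,u=np.mgrid[0:384,0:512]
    P=np.stack([(u-c["cx"])/f*d,(v-c["cy"])/f*d,d],-1)
    W=(P-c["t"])@c["R"]; W[d==0]=np.nan
    return W
def ray(n,u,v,z):
    c=arm.camera_params(n); f=192/np.tan(np.radians(c["fovy"]/2))
    o=-c["R"].T@c["t"]; r=c["R"].T@np.array([(u-c["cx"])/f,(v-c["cy"])/f,1]); return o+r*(z-o[2])/r[2]
def proj(n,X):
    c=arm.camera_params(n); f=192/np.tan(np.radians(c["fovy"]/2))
    q=c["R"]@np.asarray(X)+c["t"]; return np.array([q[0]/q[2]*f+c["cx"],q[1]/q[2]*f+c["cy"]])
E
python3 - <<'E'
from h import *
np.set_printoptions(precision=4,suppress=True)
for n in("top","side"):
    D=np.load(f"{n}0.npz");p,d=D["p"],D["d"];W=cloud(n,d)
    h=cv2.cvtColor(p,cv2.COLOR_RGB2HSV);H,S,V=cv2.split(h)
    print(n,"table z",np.nanmedian(W[...,2][(S<40)]))
    M={"orange":(H>=5)&(H<18)&(S>150),"red":((H<5)|(H>175))&(S>150),"blue":(H>105)&(H<125)&(S>150)}
    for k,m in M.items():
        m=m&(W[...,0]>0.2)&(W[...,0]<.95)&(abs(W[...,1])<.7)
        N,L,st,ce=cv2.connectedComponentsWithStats(m.astype(np.uint8))
        for i in range(1,N):
            if st[i,4]<15: continue
            q=W[L==i];q=q[~np.isnan(q[:,0])]
            if len(q)<5:continue
            r=cv2.minAreaRect(q[:,:2].astype(np.float32)*1000)
            print(n,k,st[i],ce[i],"med",np.median(q,0),"min",q.min(0),"max",q.max(0),"rect mm",np.round(np.r_[r[0],r[1],r[2]],1))
D=np.load("top0.npz");p=D["p"];W=cloud("top",D["d"])
# slices of stand
z=W[...,2]
for a,b in((.28,.32),(.19,.225),(.006,.02)):
    m=(z>a)&(z<b)&(W[...,0]>.45)&(W[...,0]<.85)&(W[...,1]<.35)&(W[...,1]>-.45)
    N,L,st,ce=cv2.connectedComponentsWithStats(m.astype(np.uint8))
    for i in range(1,N):
        if st[i,4]<8: continue
        q=W[L==i]; r=cv2.minAreaRect(q[:,:2].astype(np.float32)*1000)
        print("slice",a,b,st[i],np.median(q,0),q.min(0),q.max(0),np.round(np.r_[r[0],r[1],r[2]],1))
E
```

```text
top table z -0.0018908959092391359
top orange [121 185  13  10  59] [126.8475 189.9153] med [0.5489 0.384  0.0594] min [0.5399 0.3736 0.0029] max [0.5671 0.4079 0.0787] rect mm [552.9 388.7  30.2  25.4  63.6]
top orange [136 198  19  15 110] [144.1455 204.5818] med [0.5018 0.3201 0.0877] min [ 0.477   0.3047 -0.002 ] max [0.5211 0.3689 0.1152] rect mm [494.5 333.1  32.6  64.3  34. ]
top orange [140 231  24  12 224] [151.9554 236.3571] med [0.3997 0.2886 0.1141] min [ 0.3782  0.2729 -0.0045] max [0.4154 0.3415 0.1423] rect mm [396.9 307.7  35.   69.3   2.6]
top red [317 117  12  10  66] [322.0909 122.    ] med [ 0.7571 -0.2574  0.0525] min [ 0.7113 -0.2781  0.0313] max [ 0.7731 -0.23    0.2382] rect mm [ 744.1 -250.5   24.    74.2   56.1]
top red [107 146  18  17 254] [115.4134 154.0945] med [0.6674 0.4148 0.075 ] min [ 0.6408  0.3879 -0.0032] max [0.6938 0.4672 0.0883] rect mm [671.6 422.2  70.7  56.7  57.8]
top blue [326 118  17  14 167] [333.7545 124.7964] med [ 0.7095 -0.2686  0.2434] min [ 0.692  -0.3361 -0.0024] max [ 0.7506 -0.2471  0.2568] rect mm [ 721.3 -294.5   29.6   98.8 
[... 2462 characters left out ...]
  9] [0.5111 0.3067 0.0116] [0.5014 0.2991 0.007 ] [0.5219 0.3185 0.0194] [512.4 311.6  22.   11.9  57.2]
slice 0.006 0.02 [249 213   4   5  12] [ 0.4595 -0.019   0.0091] [ 0.4528 -0.0225  0.0067] [ 0.4662 -0.0124  0.0144] [459.6 -17.4  10.   13.4  88.7]
slice 0.006 0.02 [254 212   6   6  12] [ 0.4657 -0.0409  0.0078] [ 0.4522 -0.0459  0.0065] [ 0.4694 -0.0293  0.0116] [463.2 -40.   23.7   7.1  43.5]
slice 0.006 0.02 [339 212  11   4  36] [ 0.4552 -0.3294  0.0116] [ 0.4511 -0.3456  0.0062] [ 0.4618 -0.3123  0.0184] [ 456.5 -329.    33.4   10.2   88.7]
slice 0.006 0.02 [243 216   5   3   9] [0.4565 0.0045 0.0084] [ 0.4501 -0.0056  0.006 ] [0.4568 0.008  0.0121] [453.4   1.2  13.5   6.7  88.7]
```

```bash
python3 - <<'E'
from h import *
np.set_printoptions(precision=4,suppress=True)
T=np.load("top0.npz");S=np.load("side0.npz")
def crop(p,x,y,w,h,k): return cv2.resize(p[y:y+h,x:x+w],None,fx=k,fy=k,interpolation=cv2.INTER_CUBIC)[:,:,::-1]
a=crop(T["p"],115,180,50,64,6)   # lamps top 300x384
b=crop(S["p"],175,275,95,64,5)
b=cv2.resize(b,(500,384))
c=crop(T["p"],175,125,110,70,4) # stand 440x280... 
c=cv2.resize(c,(440,216)) if 0 else crop(T["p"],175,128,100,54,4)
d=crop(S["p"],180,180,100,54,4)
im=np.zeros((600,800,3),np.uint8); im[:384,:300]=a; im[:384,300:]=b; im[384:,:400]=c; im[384:,400:]=d
cv2.imwrite("pics/z.png",im)
W=cloud("top",T["d"]);z=W[...,2]
# peg: top-view columns 180..215
for u in range(180,232,3):
    col=W[160:182,u]; m=(col[:,2]>.15)&(col[:,2]<.24); print(u,m.sum(),np.median(col[m],0) if m.any() else "", (160+np.nonzero(m)[0]).mean() if m.any() else "")
# middle lamp top face
m=np.zeros_like(z,bool); m[194:218,130:160]=True
for lo,hi in((.08,.096),(.097,.13)):
    q=W[m&(z>lo)&(z<hi)]; r=cv2.minAreaRect(q[:,:2].astype(np.float32)*1000); print("lamp",lo,len(q),q.mean(0),np.round(np.r_[r[0],r[1],r[2]],1))
W=cloud("side",S["d"])
m=np.zeros_like(z,bool); m[285:325,205:232]=True;z=W[...,2]
for lo,hi in((.084,.096),(.1,.13)):
    q=W[m&(z>lo)&(z<hi)]; r=cv2.minAreaRect(q[:,:2].astype(np.float32)*1000); print("side lamp",lo,len(q),q.mean(0),np.round(np.r_[r[0],r[1],r[2]],1))
E
```

```text
180 0  
183 0  
186 2 [0.5914 0.1662 0.2129] 170.5
189 2 [0.5913 0.1575 0.2114] 170.5
192 2 [0.5918 0.1495 0.205 ] 170.5
195 2 [0.5913 0.1403 0.2075] 170.5
198 2 [0.5913 0.1317 0.2056] 170.5
201 2 [0.5909 0.1226 0.2068] 170.5
204 2 [0.5911 0.1142 0.2025] 170.5
207 2 [0.5905 0.1049 0.2063] 170.5
210 6 [0.5903 0.097  0.1957] 170.5
213 13 [0.6035 0.087  0.2047] 166.0
216 0  
219 0  
222 0  
225 0  
228 0  
231 0  
lamp 0.08 87 [0.4998 0.325  0.0888] [501.  327.4  26.7  43.9  51.2]
lamp 0.097 22 [0.5001 0.3261 0.1088] [501.1 324.4  10.1  32.4  39.6]
side lamp 0.084 121 [0.4948 0.3299 0.0886] [496.7 325.9  26.1  45.7  50.3]
side lamp 0.1 22 [0.4957 0.3277 0.1108] [496.9 326.7   3.4  27.1  52. ]
```

View pics/z.png

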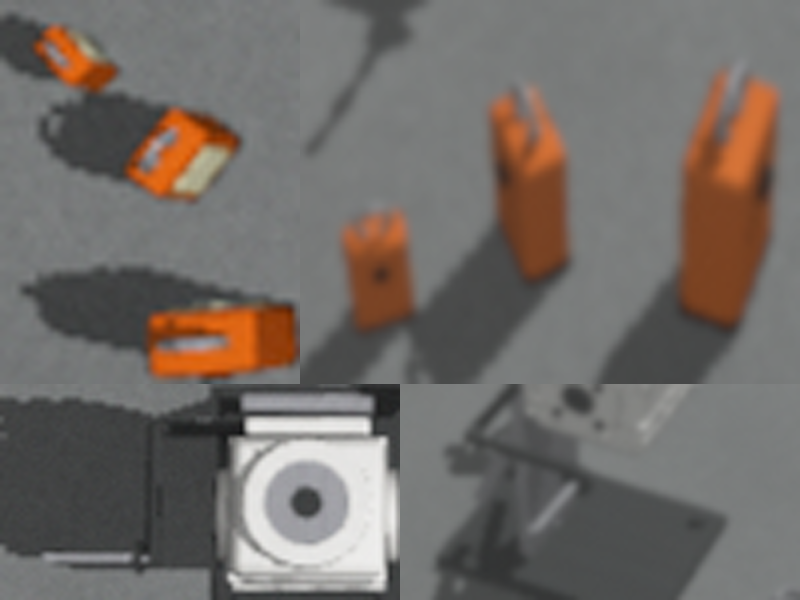

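The zoom shows the middle lamp with its pale strip facing -x/-y (crop pixel 203,170) and a yaw of about -39°. Its top face measures 44x26 mm at z 0.089, as listed. The peg is a line at x≈0.591, with its middle at y≈0.131, pointing along +y. I'll move over the lamp now.

```bash
cat >> h.py <<'E'
from scipy.spatial.transform import Rotation as Ro
np.set_printoptions(precision=4,suppress=True)
def delta(pos,R=None,rpy=None):
    """shift (cm) and rotvec (deg) in tool axes to reach pos, R"""
    o=arm.get_obs(); C=Ro.from_euler("xyz",o["orientation"])
    G=R if R is not None else Ro.from_euler("xyz",rpy,degrees=True)
    print("t",round(o["time_s"],2),"at",o["ee_pos"],np.degrees(o["orientation"]).round(1),"q",o["qpos"].round(2),"F",o["contact_force"].round(2),"op",round(o["opening"],3))
    print("  shift cm",(C.inv().apply(np.asarray(pos)-o["ee_pos"])*100).round(2),"rot deg",np.degrees((C.inv()*G).as_rotvec()).round(2))
E
python3 -c "
from h import *
delta([.4975,.3275,.18],rpy=[180,0,50.5])"
```

```text
t 0.1 at [0.1849 0.6226 0.2045] [-179.9   -0.   163.5] q [ 1.11  0.25  1.56  0.    1.34 -0.17] F [ 0.43 -0.25  0.29] op 0.995
  shift cm [-38.37 -19.38   2.47] rot deg [ -0.08   0.08 112.96]
```

step_arm(rows=[-5, -2.5, 0, 0, 0, 10, 0, -10, -5, 0, 0, 0, 20, 0, -15, -7.5, 0, 0, 0, 30, 0, -20, -10, 0, 0, 0, 40, 0, -25, -12.5, 0, 0, 0, 50, 0])

```text
time_s: 0.72
ee_pos: [0.3898, 0.4301, 0.2042]
orientation: [-3.14, 0.001, 1.975]
contact_force: [1.3, -0.4, -0.4]
opening: 0.999
```

```bash
python3 -c "
from h import *
delta([.4975,.3275,.18],rpy=[180,0,50.5])"
```

```text
t 0.72 at [0.3898 0.4301 0.2042] [-179.9    0.1  113.1] q [ 0.64  0.09  1.74 -0.    1.32  0.24] F [ 1.27 -0.35 -0.37] op 0.999
  shift cm [-13.66   5.88   2.43] rot deg [-0.05  0.12 62.63]
```

step_arm(rows=[-3, 1.2, 0.5, 0, 0, 10, 0, -6, 2.4, 1, 0, 0, 20, 0, -9, 3.6, 1.5, 0, 0, 30, 0, -12, 4.8, 2, 0, 0, 40, 0, -13.66, 5.88, 2.43, 0, 0, 50, 0])

```text
time_s: 1.35
ee_pos: [0.498, 0.3262, 0.1793]
orientation: [-3.141, 0.003, 1.095]
contact_force: [0.7, -0.1, -0.1]
opening: 0.998
```

```bash
python3 - <<'E'
from h import *
delta([.4975,.3275,.075],rpy=[180,0,50.5])
p,d=arm.read_camera("side");W=cloud("side",d);z=W[...,2]
H,S,V=cv2.split(cv2.cvtColor(p,cv2.COLOR_RGB2HSV))
m=np.zeros_like(z,bool); m[285:325,205:232]=True
q=W[m&(z>.084)&(z<.096)]; print(len(q))
if len(q)>10: print(q.mean(0),cv2.minAreaRect(q[:,:2].astype(np.float32)*1000))
im=np.hstack([cv2.resize(x[:,:,::-1],None,fx=4,fy=4) for x in (p[230:350,150:250],arm.read_camera("top")[0][150:270,100:200])])
cv2.imwrite("pics/a.png",im)
E
```

```text
t 1.35 at [0.498  0.3262 0.1793] [-180.     0.2   62.7] q [ 0.39  0.15  1.72 -0.    1.28  0.87] F [ 0.68 -0.09 -0.11] op 0.998
  shift cm [ 0.13 -0.1  10.43] rot deg [-0.03  0.18 12.23]
117
[0.4954 0.3292 0.0887] ((497.0896301269531, 325.83251953125), (26.730546951293945, 43.866153717041016), 49.89320373535156)
```

step_arm(rows=[0.1, -0.1, 1, 0, 0, 10, 0, 0.1, -0.1, 4, 0, 0, 12.2, 0, 0.1, -0.1, 7, 0, 0, 12.2, 0, 0.1, -0.1, 10, 0, 0, 12.2, 0, 0.1, -0.1, 12, 0, 0, 12.2, 0], force=20)

```text
time_s: 2.08
ee_pos: [0.496, 0.3275, 0.0574]
orientation: [-3.14, 0.005, 0.89]
contact_force: [-0.6, -0.2, -0.2]
opening: 0.996
```

step_arm(rows=[0, 0, 0, 0, 0, 0, 150, 0, 0, 0, 0, 0, 0, 200, 0, 0, 0, 0, 0, 0, 255, 0, 0, 0, 0, 0, 0, 255, 0, 0, 0, 0, 0, 0, 255], force=20)

```text
time_s: 2.7
ee_pos: [0.4965, 0.3274, 0.058]
orientation: [-3.141, 0.004, 0.89]
contact_force: [2.0, -0.7, 1.0]
opening: 0.506
```

```bash
python3 - <<'E'
from h import *
delta([.591,.20,.2],rpy=[180,0,88.5])
E
```

```text
t 2.7 at [0.4965 0.3274 0.058 ] [-180.     0.3   51. ] q [ 0.39  0.3   1.79 -0.    1.06  1.07] F [ 1.95 -0.75  0.99] op 0.506
  shift cm [ -4.02  15.36 -14.19] rot deg [ -0.11   0.24 -37.5 ]
```

step_arm(rows=[0, 0, -4, 0, 0, 0, 255, 0, 1, -9, 0, 0, -8, 255, -1, 5, -13, 0, 0, -18, 255, -2.5, 10, -14.2, 0, 0, -28, 255, -4, 14.5, -14.2, 0, 0, -37.5, 255])

```text
time_s: 3.32
ee_pos: [0.5859, 0.2044, 0.2018]
orientation: [-3.141, 0.003, 1.55]
contact_force: [0.1, 0.3, -2.4]
opening: 0.467
```

```bash
python3 - <<'E'
from h import *
delta([.591,.21,.161],rpy=[180,0,88.5])
p,d=arm.read_camera("side");p2,d2=arm.read_camera("top")
np.savez("b.npz",p=p,d=d,p2=p2,d2=d2)
u,v=proj("side",[.591,.19,.22]).astype(int);a=p[v-50:v+70,u-50:u+50];print(u,v)
u,v=proj("top",[.591,.17,.2]).astype(int);b=p2[v-60:v+60,u-50:u+50];print(u,v)
cv2.imwrite("pics/b.png",np.hstack([cv2.resize(x[:,:,::-1],(400,480),interpolation=cv2.INTER_CUBIC) for x in(a,b)]))
E
```

```text
t 3.33 at [0.5859 0.2044 0.2018] [-180.     0.2   88.8] q [ 0.15  0.18  1.64 -0.    1.32  0.18] F [ 0.14  0.34 -2.36] op 0.467
  shift cm [0.58 0.49 4.08] rot deg [-0.01  0.15  0.33]
207 218
185 171
```

View pics/b.png

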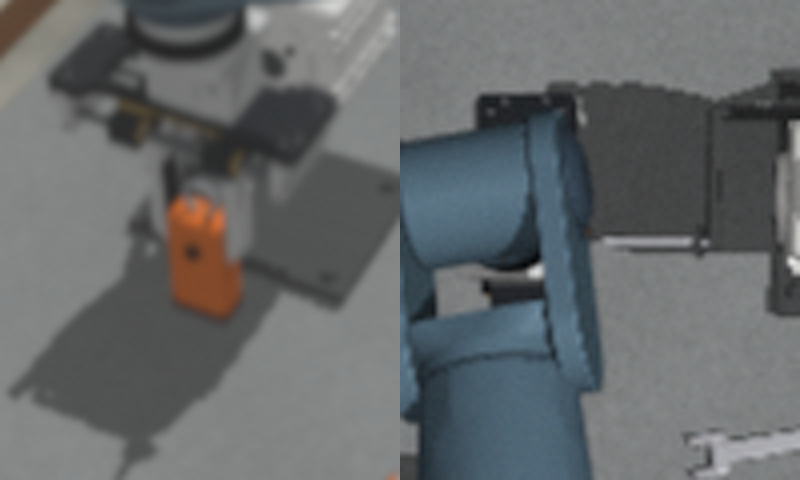

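The lamp is held upright between the pads, with the opening matching 44 mm. The top view is blocked by the arm. I'll check the peg and lamp x against each other in the side camera.

```bash
python3 - <<'E'
from h import *
S=np.load("side0.npz");W=cloud("side",S["d"]);z=W[...,2]
m=(z>.185)&(z<.225)&(abs(W[...,0]-.591)<.03)&(W[...,1]>.08)&(W[...,1]<.19)
q=W[m];print("peg side n",len(q))
for lo in np.arange(.08,.18,.01):
    k=q[(q[:,1]>lo)&(q[:,1]<=lo+.01)]
    if len(k):print(round(lo,2),len(k),k.mean(0),k.min(0),k.max(0))
B=np.load("b.npz");W=cloud("side",B["d"]);p=B["p"]
H,s,V=cv2.split(cv2.cvtColor(p,cv2.COLOR_RGB2HSV))
m=(H>=5)&(H<18)&(s>150)&(abs(W[...,0]-.586)<.05)&(abs(W[...,1]-.2)<.05)
q=W[m];print("lamp",len(q),q.min(0),q.max(0))
t=q[q[:,2]>q[:,2].max()-.012];print("top",len(t),t.mean(0),cv2.minAreaRect(t[:,:2].astype(np.float32)*1000))
f=q[(q[:,2]<np.percentile(q[:,2],70))];r=f[(f[:,1]>np.median(f[:,1])-.004)]
print("front face",len(r),np.percentile(r,[3,50,97],axis=0)); print("slope dy/dx",np.polyfit(r[:,0],r[:,1],1))
k=[proj("side",[x,y,.202+(y-.131)*.05]) for x in (.585,.591,.597) for y in (.11,.15)];print(np.array(k))
E
```

```text
peg side n 107
0.08 21 [0.6039 0.0865 0.2027] [0.5816 0.0812 0.1991] [0.6206 0.0897 0.2068]
0.09 38 [0.5903 0.0965 0.2011] [0.5749 0.0903 0.1876] [0.6194 0.0999 0.2121]
0.1 11 [0.5858 0.1032 0.2042] [0.5776 0.1002 0.1958] [0.5962 0.1094 0.2114]
0.11 5 [0.5866 0.1148 0.2035] [0.5844 0.1109 0.2017] [0.5892 0.119  0.2056]
0.12 6 [0.5863 0.1244 0.2034] [0.5844 0.1206 0.1996] [0.5893 0.1273 0.2067]
0.13 8 [0.5871 0.1345 0.2044] [0.5848 0.1305 0.2003] [0.5907 0.1392 0.2067]
0.14 5 [0.5873 0.1456 0.2055] [0.5849 0.1433 0.2047] [0.5897 0.1485 0.2064]
0.15 5 [0.5867 0.1545 0.2055] [0.585  0.1515 0.2016] [0.5893 0.1561 0.2094]
0.16 8 [0.5872 0.1648 0.2082] [0.5846 0.1601 0.203 ] [0.5901 0.169  0.2114]
lamp 314 [0.5614 0.1983 0.146 ] [0.6044 0.2215 0.2326]
top 72 [0.5836 0.2139 0.2277] ((585.022216796875, 212.61642456054688), (30.7529296875, 25.644479751586914), 25.384334564208984)
front face 201 [[0.5633 0.2153 0.1484]
 [0.5812 0.2178 0.1792]
 [0.6016 0.2203 0.2111]]
slope dy/dx [-0.0061  0.2214]
[[222.4402 206.4061]
 [216.2735 214.4279]
 [220.6028 205.8555]
 [214.396  213.8502]
 [218.7708 205.3065]
 [212.5242 213.2743]]
```

step_arm(rows=[0, 0.2, 1, 0, 0, 0.3, 255, 0, 0.4, 2, 0, 0, 0.3, 255, 0, 0.4, 3, 0, 0, 0.3, 255, 0, 0.4, 4.05, 0, 0, 0.3, 255, 0, 0.4, 4.05, 0, 0, 0.3, 255])

```text
time_s: 4.05
ee_pos: [0.5892, 0.2019, 0.158]
orientation: [-3.137, 0.005, 1.537]
contact_force: [0.3, 0.2, -1.7]
opening: 0.468
```

```bash
python3 - <<'E'
from h import *
delta([.590,.133,.161],rpy=[180,0,88.5])
p,d=arm.read_camera("side")
u,v=proj("side",[.591,.18,.2]).astype(int);a=p[v-35:v+40,u-50:u+50]
cv2.imwrite("pics/c.png",cv2.resize(a[:,:,::-1],(800,600),interpolation=cv2.INTER_CUBIC))
E
```

```text
t 4.05 at [0.5892 0.2019 0.158 ] [-179.7    0.3   88. ] q [ 0.15  0.23  1.66 -0.    1.25  0.19] F [ 0.27  0.18 -1.68] op 0.468
  shift cm [-6.88  0.31 -0.27] rot deg [-0.28  0.27 -0.46]
```

View pics/c.png

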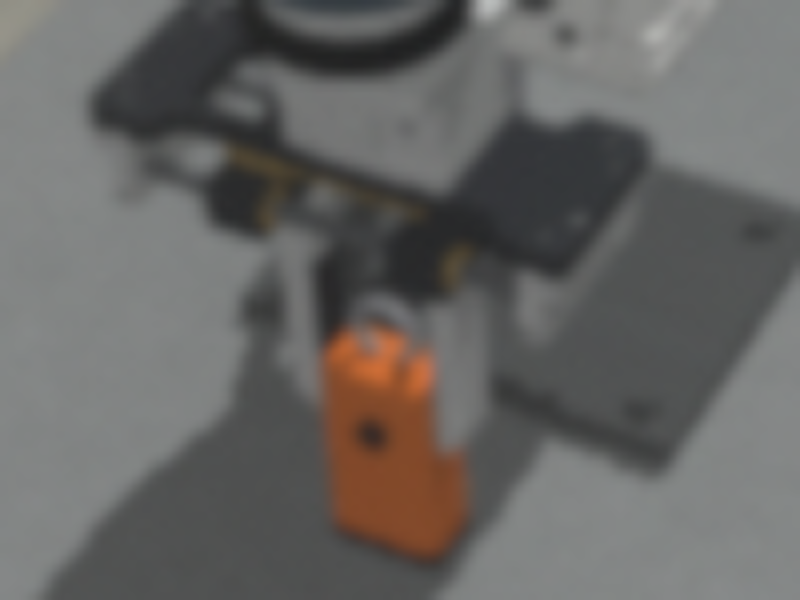

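step_arm(rows=[0, 0, -0.3, 0, 0, -0.4, 255, -1, 0.1, -0.3, 0, 0, -0.4, 255, -2, 0.15, -0.3, 0, 0, -0.4, 255, -3, 0.2, -0.3, 0, 0, -0.4, 255, -4, 0.2, -0.3, 0, 0, -0.4, 255])

```text
time_s: 4.72
ee_pos: [0.5905, 0.1608, 0.1621]
orientation: [-3.138, 0.004, 1.543]
contact_force: [-0.2, -0.1, -1.8]
opening: 0.461
```

```bash
python3 - <<'E'
from h import *
delta([.590,.133,.161],rpy=[180,0,88.5])
p,d=arm.read_camera("side")
u,v=proj("side",[.591,.16,.2]).astype(int);a=p[v-35:v+40,u-50:u+50]
cv2.imwrite("pics/d.png",cv2.resize(a[:,:,::-1],(800,600),interpolation=cv2.INTER_CUBIC))
E
```

```text
t 4.72 at [0.5905 0.1608 0.1621] [-179.8    0.3   88.4] q [ 0.08  0.2   1.69 -0.    1.25  0.11] F [-0.23 -0.08 -1.76] op 0.461
  shift cm [-2.78  0.03  0.13] rot deg [-0.2   0.26 -0.09]
```

step_arm(rows=[-0.8, 0, 0.1, 0, 0, 0, 255, -1.6, 0, 0.1, 0, 0, 0, 255, -2.4, 0, 0.1, 0, 0, 0, 255, -2.8, 0, 0.1, 0, 0, 0, 255, -2.8, 0, 0.1, 0, 0, 0, 255])

```text
time_s: 5.4
ee_pos: [0.5897, 0.1316, 0.1613]
orientation: [-3.138, 0.005, 1.542]
contact_force: [0.6, -0.3, -1.4]
opening: 0.467
```

```bash
python3 - <<'E'
from h import *
delta([.590,.133,.151],rpy=[180,0,88.5])
p,d=arm.read_camera("side")
u,v=proj("side",[.591,.14,.2]).astype(int);a=p[v-35:v+40,u-50:u+50]
cv2.imwrite("pics/e.png",cv2.resize(a[:,:,::-1],(800,600),interpolation=cv2.INTER_CUBIC))
E
```

```text
t 5.4 at [0.5897 0.1316 0.1613] [-179.8    0.3   88.3] q [ 0.03  0.19  1.71 -0.01  1.25  0.07] F [ 0.58 -0.27 -1.44] op 0.467
  shift cm [0.14 0.02 1.03] rot deg [-0.2   0.29 -0.16]
```

View pics/e.png

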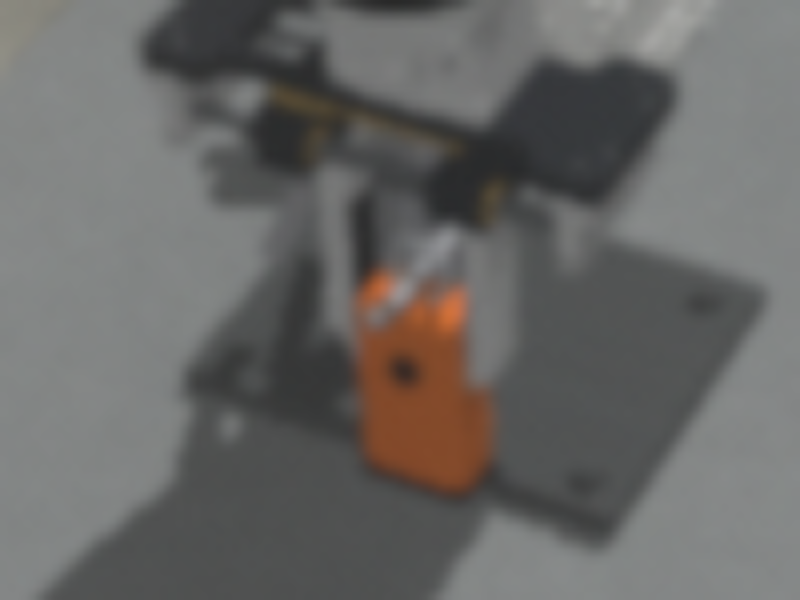

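The peg end (390,300) sticks out through the eye in front of the lamp, so the eye is threaded. I'll lower it until it rests, then open.

step_arm(rows=[0.1, 0, 0.3, 0, 0, 0, 255, 0.1, 0, 0.6, 0, 0, 0, 255, 0.1, 0, 0.8, 0, 0, 0, 255, 0.1, 0, 0.95, 0, 0, 0, 255, 0.1, 0, 0.95, 0, 0, 0, 255], force=5)

```text
time_s: 6.08
ee_pos: [0.5908, 0.1331, 0.1539]
orientation: [-3.141, 0.005, 1.542]
contact_force: [-1.7, -0.5, 5.8]
opening: 0.466
```

step_arm(rows=[0, 0, 0.1, 0, 0, 0, 255, 0, 0, 0.1, 0, 0, 0, 125, 0, 0, 0.1, 0, 0, 0, 105, 0, 0, 0.1, 0, 0, 0, 60, 0, 0, 0.1, 0, 0, 0, 0])

```text
time_s: 6.7
ee_pos: [0.5908, 0.133, 0.1527]
orientation: [-3.141, 0.005, 1.542]
contact_force: [-0.5, 0.5, -0.5]
opening: 0.762
```

step_arm(rows=[0, 0, 0, 0, 0, 0, 0, 0, 0, -2, 0, 0, 0, 0, 0, 0, -6, 0, 0, 0, 0, 0, 0, -10, 0, 0, 0, 0, 0, 0, -14, 0, 0, 0, 0])

```text
time_s: 7.32
ee_pos: [0.5911, 0.1338, 0.2959]
orientation: [3.14, 0.005, 1.542]
contact_force: [0.9, -0.2, -0.0]
opening: 0.997
```

```bash
python3 - <<'E'
from h import *
delta([.437,-.167,.15],rpy=[180,0,90])
p,d=arm.read_camera("side")
np.savez("f.npz",p=p,d=d)
u,v=proj("side",[.591,.14,.16]).astype(int);a=p[v-35:v+40,u-50:u+50]
cv2.imwrite("pics/f.png",cv2.resize(a[:,:,::-1],(800,600),interpolation=cv2.INTER_CUBIC))
E
```

```text
t 7.33 at [0.5911 0.1338 0.2959] [179.9   0.3  88.4] q [ 0.04  0.08  1.58 -0.    1.48  0.07] F [ 0.86 -0.18 -0.02] op 0.997
  shift cm [-30.44 -14.56  14.71] rot deg [ 0.06  0.27 -1.63]
```

View pics/f.png

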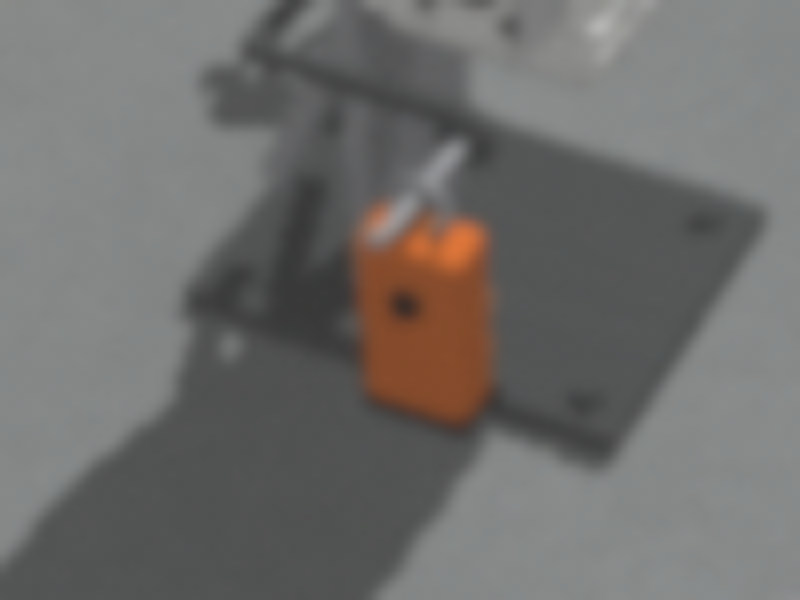

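The lamp hangs on the peg by its eye (430,190) with the plain face outwards, so the strip faces the gearbox. Next I'll back away towards -x and work out the mirror grasp.

step_arm(rows=[-0.5, -3, 0, 0, 0, 0, 0, -1, -8, 0, 0, 0, 0, 0, -3, -13, 0, 0, 0, 0, 0, -9, -15, 1, 0, 0, 0, 0, -15, -15.5, 3, 0, 0, 0, 0])

```text
time_s: 8.0
ee_pos: [0.4348, -0.0104, 0.2743]
orientation: [3.125, 0.005, 1.545]
contact_force: [1.5, -0.7, -0.3]
opening: 1.001
```

```bash
cat >> h.py <<'E'
A=np.radians(10)
def frame(x,z):
    x=x-z*(x@z)/(z@z); x=x/np.linalg.norm(x); z=z/np.linalg.norm(z); return np.stack([x,np.cross(z,x),z],1)
K=np.array([[-np.cos(A),0,np.sin(A)],[0,1,0],[-np.sin(A),0,-np.cos(A)]])
E
python3 - <<'E'
from h import *
T=np.load("top0.npz");p=T["p"];H,S,V=cv2.split(cv2.cvtColor(p,cv2.COLOR_RGB2HSV))
def cen(m):
    N,L,st,ce=cv2.connectedComponentsWithStats(m.astype(np.uint8));i=1+np.argmax(st[1:,4]);return ce[i],st[i]
m=(H>105)&(H<125)&(S>150);m[:210]=0;m[230:]=0;m[:,:265]=0;m[:,330:]=0;ch,s1=cen(m)
m=(V>190)&(S<60);m[:205]=0;m[235:]=0;m[:,:325]=0;m[:,365:]=0;cg,s2=cen(m)
h=ray("top",*ch,.012);g=ray("top",*cg,.012);print("handle",ch,s1,h,"glass",cg,s2,g,"dist",np.linalg.norm(g-h),"yaw",np.degrees(np.arctan2(*(g-h)[1::-1])))
B=np.load("side0.npz");p=B["p"];H,S,V=cv2.split(cv2.cvtColor(p,cv2.COLOR_RGB2HSV))
m=(H>105)&(H<125)&(S>100);m[:190]=0;m[230:]=0;m[:,:280]=0;m[:,310:]=0;ch,s1=cen(m)
m=(V>170)&(S<70);m[:175]=0;m[195:]=0;m[:,:290]=0;m[:,325:]=0;cg,s2=cen(m)
h=ray("side",*ch,.012);g=ray("side",*cg,.012);print("side handle",ch,s1,h,"glass",cg,s2,g,"dist",np.linalg.norm(g-h),"yaw",np.degrees(np.arctan2(*(g-h)[1::-1])))
delta([.436,-.157,.15],R=Ro.from_matrix(frame(np.array([0,-1.,0]),np.array([0,0,1.]))@K))
E
```

```text
handle [295.3973 220.4777] [277 218  38   6 224] [ 0.4375 -0.1665  0.012 ] glass [344.631 219.861] [337 213  16  15 187] [ 0.4353 -0.3303  0.012 ] dist 0.16380461306014912 yaw -90.75803987051984
side handle [293.9398 210.5789] [287 199  15  24 133] [ 0.4348 -0.1619  0.012 ] glass [307.5765 184.5059] [302 181  13   8  85] [ 0.4324 -0.3294  0.012 ] dist 0.16758535612609313 yaw -90.8445134877085
t 8.0 at [ 0.4348 -0.0104  0.2743] [179.    0.3  88.5] q [-0.29 -0.36  2.01 -0.    1.47 -0.26] F [ 1.47 -0.69 -0.28] op 1.001
  shift cm [-14.59   0.3   12.52] rot deg [ 0.83 -9.68 -1.57]
```

step_arm(rows=[-4, 0.1, 3, 0, -3, 0, 0, -8, 0.2, 6, 0, -6, 0, 0, -12, 0.3, 10, 0.4, -9.7, 0, 0, -14.6, 0.3, 15, 0.8, -9.7, -0.8, 0, -14.6, 0.3, 19, 0.8, -9.7, -0.8, 0])

```text
time_s: 8.62
ee_pos: [0.4374, -0.159, 0.0847]
orientation: [3.138, 0.176, 1.554]
contact_force: [0.4, 0.1, -0.6]
opening: 0.997
```

```bash
python3 - <<'E'
from h import *
mx=np.array([np.cos(np.radians(-90.8)),np.sin(np.radians(-90.8)),0])
delta([.436,-.157,.005],R=Ro.from_matrix(frame(mx,np.array([0,0,1.]))@K))
E
```

```text
t 8.62 at [ 0.4374 -0.159   0.0847] [179.8  10.1  89.1] q [-0.5  -0.07  2.14 -0.18  0.99 -0.39] F [ 0.35  0.07 -0.57] op 0.997
  shift cm [ 1.59 -0.16  7.82] rot deg [ 0.15  0.06 -0.13]
```

step_arm(rows=[0.5, -0.1, 2.5, 0, 0, 0, 0, 1, -0.1, 5, 0, 0, 0, 0, 1.4, -0.1, 6.8, 0, 0, 0, 0, 1.6, -0.1, 7.75, 0, 0, 0, 0, 1.6, -0.1, 7.75, 0, 0, 0, 60], force=40)

```text
time_s: 9.25
ee_pos: [0.4368, -0.1568, 0.0058]
orientation: [3.139, 0.176, 1.555]
contact_force: [0.2, 0.1, 0.7]
opening: 0.928
```

step_arm(rows=[0, 0, 0, 0, 0, 0, 160, 0, 0, 0, 0, 0, 0, 200, 0, 0, 0, 0, 0, 0, 255, 0, 0, 0, 0, 0, 0, 255, 0, 0, 0, 0, 0, 0, 255], force=40)

```text
time_s: 9.88
ee_pos: [0.4368, -0.1569, 0.0059]
orientation: [3.138, 0.176, 1.555]
contact_force: [0.7, -0.3, -0.1]
opening: 0.398
```

```bash
python3 - <<'E'
from h import *
delta([.436,-.157,.15],rpy=[180,10,89])
E
```

```text
t 9.88 at [ 0.4368 -0.1569  0.0059] [179.8  10.1  89.1] q [-0.5   0.09  2.17 -0.21  0.82 -0.34] F [ 0.71 -0.3  -0.1 ] op 0.398
  shift cm [ -2.53  -0.03 -14.19] rot deg [0.19 0.06 0.07]
```

step_arm(rows=[0, 0, 0, 0, 0, 0, 255, 0, 0, 0, 0, 0, 0, 255, 0, 0, 0, 0, 0, 0, 255, -0.5, 0, -3, 0, 0, 0, 255, -1.5, 0, -8, 0, 0, 0, 255], force=40)

```text
time_s: 10.5
ee_pos: [0.4346, -0.1565, 0.0861]
orientation: [-3.14, 0.173, 1.555]
contact_force: [1.2, -0.6, -1.3]
opening: 0.209
```

```bash
cat >> h.py <<'E'
MARK=np.array([.613,-.0265,.163]); LENS=MARK+[.22*.368,-.22*.930,.042]; SIGHT=MARK+.25*(LENS-MARK)
FACE=MARK-[0,0,.085]
def final(az,back=0,face=FACE,L=np.array([.1715,0,.0056])):
    n=SIGHT-face; M=frame(np.array([np.cos(np.radians(az)),np.sin(np.radians(az)),0]),n)
    return face-M@L-np.array([back,0,0]),Ro.from_matrix(M@K),M
E
python3 - <<'E'
from h import *
for az in(0,5,-10):
    P,R,M=final(az); print(az,P,"toolz",R.as_matrix()[:,2],"mx",M[:,0],"handle",P+M@[.0085,0,.0031],"end",P+M@[-.0565,0,.0031],"body",P-R.as_matrix()[:,2]*.097)
P,R,M=final(0,.06); delta(P,R=R)
p,d=arm.read_camera("side"); cv2.imwrite("pics/g.png",cv2.resize(p[130:280,200:400,::-1],(800,600),interpolation=cv2.INTER_CUBIC))
E
```

```text
0 [ 0.4434 -0.0388  0.1009] toolz [-0.0102  0.4721 -0.8815] mx [ 0.983   0.0867 -0.1619] handle [ 0.4523 -0.0395  0.1022] end [ 0.3884 -0.0451  0.1127] body [ 0.4444 -0.0846  0.1864]
5 [ 0.4439 -0.0505  0.0945] toolz [-0.0107  0.484  -0.875 ] mx [ 0.98    0.1549 -0.1248] handle [ 0.4528 -0.0506  0.0962] end [ 0.3891 -0.0607  0.1043] body [ 0.4449 -0.0974  0.1794]
-10 [ 0.4455 -0.0146  0.1134] toolz [-0.0123  0.4477 -0.8941] mx [ 0.9706 -0.0542 -0.2347] handle [ 0.4543 -0.0165  0.1141] end [ 0.3913 -0.013   0.1293] body [ 0.4467 -0.058   0.2001]
t 10.5 at [ 0.4346 -0.1565  0.0861] [-179.9    9.9   89.1] q [-0.5  -0.08  2.15 -0.18  1.   -0.39] F [ 1.2  -0.58 -1.31] op 0.209
  shift cm [11.27 -5.31 -3.46] rot deg [-29.4   30.34 -87.49]
```

View pics/g.png

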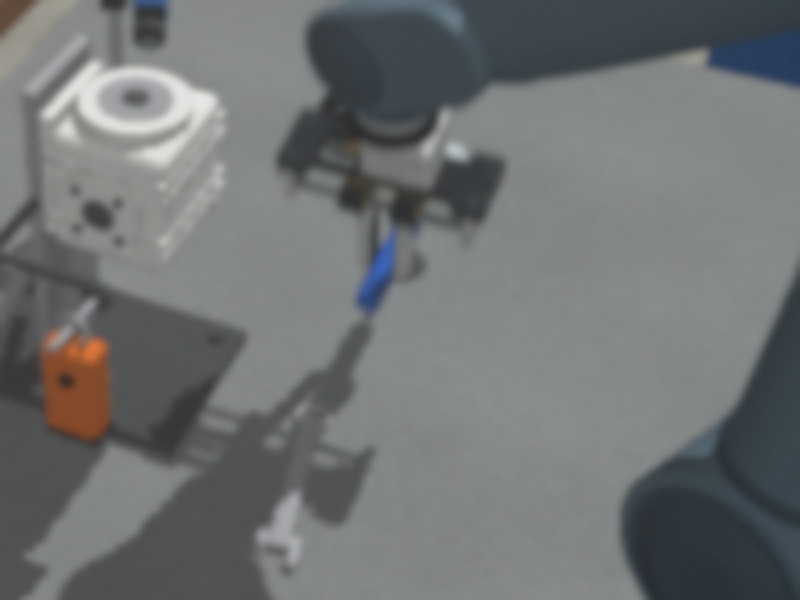

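The mirror is held at 19.6 mm opening and lifted, and the lamp is still hanging at (78,385). I'll check the swing path.

```bash
python3 - <<'E'
from h import *
P,R,M=final(0,.03); delta(P,R=R)
o=arm.get_obs();C=Ro.from_euler("xyz",o["orientation"]);rv=(C.inv()*R).as_rotvec();p0=o["ee_pos"]
for f in np.linspace(0,1,11):
    Q=C*Ro.from_rotvec(rv*f); p=p0+f*(P-p0)+[0,0,.04*np.sin(np.pi*f)]; m=Q.as_matrix()@K.T
    print(round(f,1),"sh",(C.inv().apply(p-p0)*100).round(2),"rv",np.degrees(rv*f).round(1),"glass",p+m@[.1715,0,.0056],"tip",(p+m@[.2,0,0])[[0,2]],"end",p+m@[-.0565,0,.003],"nz",m[2,2].round(2))
E
```

```text
t 10.55 at [ 0.4398 -0.1594  0.0944] [179.4  10.3  89. ] q [-0.5  -0.09  2.14 -0.18  1.   -0.39] F [ 5.18 -1.98  2.06] op 0.208
  shift cm [11.7  -2.82 -2.82] rot deg [-29.15  31.23 -87.25]
0.0 sh [0. 0. 0.] rv [-0.  0. -0.] glass [ 0.4372 -0.3308  0.1009] tip [0.4368 0.0954] end [ 0.4406 -0.1029  0.0971] nz 1.0
0.1 sh [ 0.95 -0.27 -1.5 ] rv [-2.9  3.1 -8.7] glass [ 0.4618 -0.3171  0.1052] tip [0.466  0.0983] end [ 0.4289 -0.0916  0.1129] nz 1.0
0.2 sh [ 1.92 -0.54 -2.88] rv [ -5.8   6.2 -17.4] glass [ 0.4859 -0.2987  0.1091] tip [0.4947 0.101 ] end [ 0.4174 -0.0819  0.1273] nz 0.99
0.3 sh [ 2.93 -0.81 -4.03] rv [ -8.7   9.4 -26.2] glass [ 0.5088 -0.2756  0.1119] tip [0.5219 0.1026] end [ 0.4063 -0.0738  0.139 ] nz 0.98
0.4 sh [ 4.   -1.09 -4.87] rv [-11.7  12.5 -34.9] glass [ 0.5298 -0.2484  0.1127] tip [0.5467 0.1026] end [ 0.396  -0.067   0.1471] nz 0.97
0.5 sh [ 5.14 -1.37 -5.35] rv [-14.6  15.6 -43.6] glass [ 0.5482 -0.2173  0.1112] tip [0.5685 0.1006] end [ 0.3865 -0.0615  0.151 ] nz 0.96
0.6 sh [ 6.34 -1.65 -5.44] rv [-17.5  18.7 -52.3] glass [ 0.5633 -0.1829  0.1074] tip [0.5864 0.0964] end [ 0.3781 -0.057   0.1505] nz 0.94
0.7 sh [ 7.61 -1.94 -5.16] rv [-20.4  21.9 -61.1] glass [ 0.5747 -0.1459  0.1014] tip [0.5999 0.0904] end [ 0.371  -0.0534  0.1456] nz 0.93
0.8 sh [ 8.94 -2.23 -4.57] rv [-23.3  25.  -69.8] glass [ 0.5819 -0.107   0.094 ] tip [0.6085 0.0832] end [ 0.3653 -0.0504  0.1371] nz 0.91
0.9 sh [10.31 -2.52 -3.76] rv [-26.2  28.1 -78.5] glass [ 0.5848 -0.0669  0.0858] tip [0.6119 0.0756] end [ 0.3611 -0.0477  0.1257] nz 0.89
1.0 sh [11.7  -2.82 -2.82] rv [-29.1  31.2 -87.2] glass [ 0.583  -0.0265  0.078 ] tip [0.61   0.0685] end [ 0.3584 -0.0451  0.1127] nz 0.87
```

step_arm(rows=[1, -0.3, -1.5, -2.9, 3.1, -8.7, 255, 1.9, -0.5, -2.9, -5.8, 6.2, -17.4, 255, 2.9, -0.8, -4, -8.7, 9.4, -26.2, 255, 4, -1.1, -4.9, -11.7, 12.5, -34.9, 255, 5.1, -1.4, -5.3, -14.6, 15.6, -43.6, 255])

```text
time_s: 11.18
ee_pos: [0.4261, -0.0991, 0.1375]
orientation: [2.927, -0.015, 2.345]
contact_force: [-0.8, -0.5, -1.1]
opening: 0.207
```

```bash
python3 - <<'E'
from h import *
P,R,M=final(0,.03); delta(P,R=R)
E
```

```text
t 11.18 at [ 0.4261 -0.0991  0.1375] [167.7  -0.9 134.3] q [-0.63 -0.26  2.21  0.23  1.19 -1.49] F [-0.82 -0.45 -1.06] op 0.207
  shift cm [5.15 2.44 4.36] rot deg [-14.48  15.6  -43.33]
```

step_arm(rows=[1, 0.5, 0.5, -2.9, 3.1, -8.7, 255, 2, 1, 1.2, -5.8, 6.2, -17.3, 255, 3.1, 1.5, 2, -8.7, 9.4, -26, 255, 4.1, 2, 3.1, -11.6, 12.5, -34.7, 255, 5.1, 2.4, 4.3, -14.5, 15.6, -43.3, 255])

```text
time_s: 11.8
ee_pos: [0.4131, -0.0394, 0.1008]
orientation: [2.648, -0.008, -3.133]
contact_force: [0.5, -0.5, -0.6]
opening: 0.207
```

```bash
python3 - <<'E'
from h import *
P,R,M=final(0,0); delta(P,R=R)
p,d=arm.read_camera("side");p2,d2=arm.read_camera("top");np.savez("k.npz",p=p,d=d,p2=p2,d2=d2)
cv2.imwrite("pics/k.png",np.hstack([cv2.resize(p[150:270,190:300,::-1],(400,440),interpolation=cv2.INTER_CUBIC),cv2.resize(p2[130:250,220:330,::-1],(400,440),interpolation=cv2.INTER_CUBIC)]))
E
```

```text
t 11.8 at [ 0.4131 -0.0394  0.1008] [ 151.7   -0.5 -179.5] q [-0.64 -0.05  2.15  0.39  1.38 -2.36] F [ 0.47 -0.53 -0.61] op 0.207
  shift cm [-3.02  0.04 -0.01] rot deg [ 0.08 -0.06  0.23]
```

View pics/k.png

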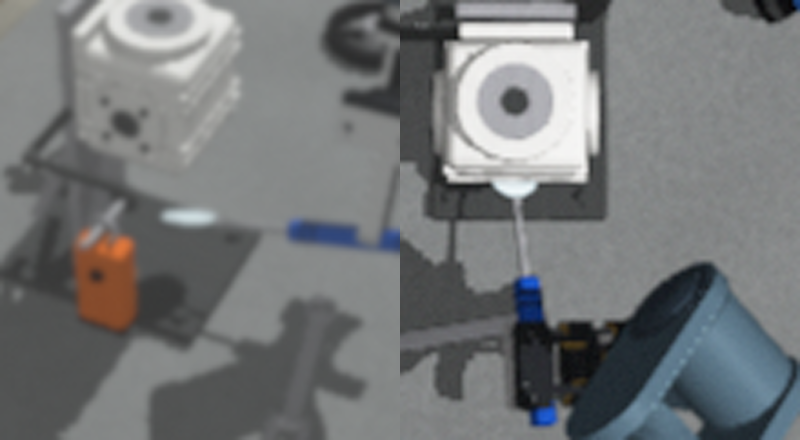

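The glass is at (188,216) in the side crop, just under the front of the gearbox and clear of the hanging lamp at (105,280). I'll fit its centre and normal from depth.

```bash
python3 - <<'E'
from h import *
D=np.load("k.npz");p=D["p"];W=cloud("side",D["d"])
H,S,V=cv2.split(cv2.cvtColor(p,cv2.COLOR_RGB2HSV))
P,R,M=final(0,0)
o=arm.get_obs();C=Ro.from_euler("xyz",o["orientation"]).as_matrix();m=C@K.T;g=o["ee_pos"]+m@[.1715,0,.0056]
print("pred glass",g,proj("side",g),"n",m[:,2])
u,v=proj("side",g).astype(int)
k=np.zeros(H.shape,bool);k[v-12:v+12,u-16:u+16]=True
k&=(abs(W[...,2]-.078)<.03)&(np.linalg.norm(W[...,:2]-g[:2],axis=-1)<.045)&(V>110)
N,L,st,ce=cv2.connectedComponentsWithStats(k.astype(np.uint8));i=1+np.argmax(st[1:,4]);q=W[L==i]
print("seen",st[i],ce[i],len(q),q.mean(0),q.min(0),q.max(0))
c=q.mean(0);n=np.linalg.svd(q-c)[2][2];n*=np.sign(n[2]);print("fit n",n,"angle",np.degrees(np.arccos(n@m[:,2])))
# handle pixels
b=(H>105)&(H<125)&(S>150)&(W[...,2]>.07)&(W[...,2]<.14)&(W[...,0]>.33)&(W[...,0]<.55)&(abs(W[...,1])<.12)
q=W[b];print("handle",len(q),q.mean(0),q[q[:,0]>np.percentile(q[:,0],80)].mean(0),q[q[:,0]<np.percentile(q[:,0],20)].mean(0))
print("pred handle pts",[o["ee_pos"]+m@[s,0,.003] for s in(.07,-.05)])
# stand: gearbox in top view bottom edge etc.
for P3 in([.563,-.0265,.29],[.663,-.0265,.29],[.613,.0385,.29],[.613,-.0915,.29]): print(proj("top",P3)+0)
E
```

```text
pred glass [ 0.582  -0.0266  0.0762] [242.0318 209.4379] n [ 0.1866 -0.4661  0.8648]
seen [234 208  17   4  54] [242.0926 209.6481] 54 [ 0.5805 -0.0237  0.0783] [ 0.5518 -0.0495  0.0632] [0.6083 0.0001 0.0907]
fit n [ 0.1848 -0.4588  0.8691] angle 0.4957991681969496
handle 24 [ 0.4088 -0.0345  0.1117] [ 0.4554 -0.03    0.1042] [ 0.3672 -0.0386  0.1187]
pred handle pts [array([ 0.4818, -0.0342,  0.0907]), array([ 0.3639, -0.0446,  0.1105])]
[251.2253 175.721 ]
[250.3235 140.1366]
[227.4713 158.4983]
[274.0904 157.2534]
```

The fitted normal agrees with the predicted one to 0.5° and the centre to about 3 mm, so there is no slip. I'll slide in the last 30 mm and hold.

step_arm(rows=[-0.8, 0, 0, 0, 0, 0.1, 255, -1.6, 0, 0, 0, 0, 0.2, 255, -2.4, 0, 0, 0, 0, 0.2, 255, -3, 0, 0, 0, 0, 0.2, 255, -3, 0, 0, 0, 0, 0.2, 255])

```text
time_s: 12.52
ee_pos: [0.4429, -0.0388, 0.0994]
orientation: [2.648, -0.014, -3.14]
contact_force: [-0.2, 0.8, -1.5]
opening: 0.205
```

step_arm(rows=[0, 0, 0, 0, 0, 0, 255, 0, 0, 0, 0, 0, 0, 255, 0, 0, 0, 0, 0, 0, 255, 0, 0, 0, 0, 0, 0, 255, 0, 0, 0, 0, 0, 0, 255])

```text
time_s: 13.15
ee_pos: [0.4429, -0.0388, 0.0995]
orientation: [2.648, -0.014, -3.14]
contact_force: [0.6, 0.4, -1.4]
opening: 0.211
```

```bash
python3 - <<'E'
from h import *
P,R,M=final(0,0); delta(P,R=R)
p,d=arm.read_camera("side");W=cloud("side",d);V=p.max(2)
o=arm.get_obs();C=Ro.from_euler("xyz",o["orientation"]).as_matrix();m=C@K.T;g=o["ee_pos"]+m@[.1715,0,.0056]
print("qd",np.abs(o["qd"]).max())
for mk in (MARK,MARK+[0,-.003,0],MARK+[-.003,0,0]):
    s=mk+.25*(LENS-mk); print("pred: sight in face mm",m.T@(s-g)*1000,"dist",np.linalg.norm(g-mk))
u,v=proj("side",g).astype(int);k=np.zeros(V.shape,bool);k[v-12:v+12,u-16:u+16]=True
k&=(abs(W[...,2]-.078)<.03)&(np.linalg.norm(W[...,:2]-g[:2],axis=-1)<.045)&(V>110)
N,L,st,ce=cv2.connectedComponentsWithStats(k.astype(np.uint8));i=1+np.argmax(st[1:,4]);q=W[L==i];c=q.mean(0);n=np.linalg.svd(q-c)[2][2];n*=np.sign(n[2])
print("glass",g,proj("side",g),ce[i],st[i],c,"n",n,m[:,2])
H,s,V=cv2.split(cv2.cvtColor(p,cv2.COLOR_RGB2HSV));b=(H>=5)&(H<18)&(s>150)&(abs(W[...,0]-.59)<.06)&(abs(W[...,1]-.13)<.06);q=W[b];print("lamp",len(q),q.min(0),q.max(0))
cv2.imwrite("pics/l.png",cv2.resize(p[140:260,180:320,::-1],(700,600),interpolation=cv2.INTER_CUBIC))
E
```

```text
t 13.15 at [ 0.4429 -0.0388  0.0995] [ 151.7   -0.8 -179.9] q [-0.6   0.02  2.08  0.4   1.36 -2.32] F [ 0.65  0.44 -1.44] op 0.211
  shift cm [-0.05  0.07 -0.13] rot deg [ 0.11 -0.16 -0.31]
qd 0.001501800683159546
pred: sight in face mm [ -0.0671   1.8869 112.0123] dist 0.08727282497060489
pred: sight in face mm [ -0.2555  -0.0945 113.0615] dist 0.08730456379977557
pred: sight in face mm [ -2.2776   1.8749 111.5928] dist 0.08730410430628718
glass [ 0.6124 -0.0271  0.0757] [233.9354 207.0288] [234.3396 207.7736] [227 206  17   4  53] [ 0.6094 -0.0239  0.0761] n [ 0.172  -0.4583  0.872 ] [ 0.1865 -0.4663  0.8648]
lamp 291 [0.5648 0.1246 0.0999] [0.6075 0.1496 0.1882]
```

View pics/l.png

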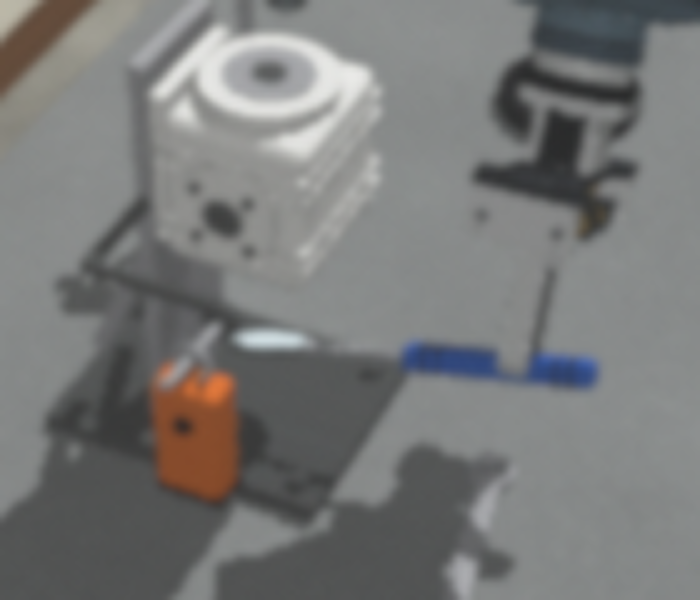

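The glass (272,340) is under the gearbox in free air and the lamp hangs at (195,430). The sight point is predicted within about 2 mm of the glass normal, so I'm handing in.

```bash
python3 -c "
from bench import arm
print(arm.job_done()); o=arm.get_obs(); print(o['time_s'],o['ee_pos'],o['opening'],o['contact_force'])"
```

```text
the job is handed in; nothing more can be done
None
the job is handed in; nothing more can be done
```

I hung the middle-sized lamp by its eye on the peg with the light strip towards the gearbox and let go. I then picked up the mirror and handed in with it held still, about 87 mm under the drain plug and angled at the camera. The hand-in gives no verdict, so I don't know how it was scored.

- **Mirror angle:** the sight point is predicted within about 2 mm of the glass normal, against a limit of 18 mm. This rests on the stand and camera positions I measured, good to a few mm. The red mark itself cannot be seen from the two views I had.
- **Mirror position:** the arm was still (joint speeds at most 0.0015 rad/s) and the grip read 20 mm on the handle. In the last picture the glass was clear of everything. A fit to the side-camera depth agreed with the predicted normal to about 1° and the centre to about 4 mm.
- **Lamp:** the last side view showed it hanging upright on the peg at about y 0.137 m, with its foot about 0.10 m above the bench. I didn't see its strip face after hanging; I judged its direction from the start picture and the turn I made.
- **Disagreements:** the two cameras differed by 3–5 mm in x, so I set the peg at x 0.590 m. The gearbox centre may also lie 2–3 mm further to -y than I assumed. Both are well inside the limits.
- **Other objects:** I didn't measure the spanner, jar or handwheel again. No move went near them except the mirror, which is held about 0.1 m above the spanner.

The clock was at 13.15 s at the last check before hand-in, of the 51 s allowed.

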